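# Bolt down the curing-pot lid crisscross

### The job

Bolt the lid of the curing pot down evenly with its four crank-handled bolts, turning them clockwise in two passes, each in crisscross order (a bolt, the one opposite, then the other two). First pass: turn each bolt only until you feel it bear and its brass tab washer has just begun to turn with it, about ten degrees; second pass: give each about a further eighth of a turn, without overtightening. The handles are freshly lacquered, so push them round with light, steady pressure and never squeeze them; lean on nothing hard, and leave the beaker, bowl and screwdriver where they are.

Things in the scene. Friction and masses are not known exactly. Their poses are not given: they have to be found in the camera images.
- pot: Round metal curing pot, fixed to the bench, with a flat steel lid 184 mm across whose top is 84 mm above the origin; origin: centre of the underside, z up. Four bolts on a circle of 65 mm radius: bolt 1 at the pot's +x, 2 at +y, 3 at -x, 4 at -y (1 opposite 3, 2 opposite 4). In the middle of the lid a dial gauge, 40 mm across, 27 mm high.
- bolt1 (a point): Top centre of the hub (22 mm across) of bolt 1, on its vertical axis, 31 mm above the lid. A flat crank arm, 12 mm wide, top face 29 mm above the lid, reaches outwards from it. Clockwise from above tightens. It turns freely (about 1 N at the handle) for some 20 to 50 degrees, differing and unseen, until it bears; then it takes about 11 N at the handle and stays where left.
- handle1 (a point): Top centre of the upright round wooden handle on the crank arm of bolt 1: 16 mm in diameter, standing 35 mm above the arm, 45 mm from the bolt's axis, top 64 mm above the lid. Freshly lacquered: push it round, do not squeeze (over 35 N in all spoils it). It goes round in a level circle. The arm starts within 75 degrees of straight outwards from the pot's centre and ends within about 100.
- tab1 (a point): Tip of the flat brass tab (8 mm wide) of the washer under bolt 1, 26 mm from the bolt's axis, 3 mm above the lid, pointing to the pot's centre at the start. It stands still while the bolt runs free and turns with it once it bears, so it shows how far the bolt is tightened: 10 degrees move it 4.5 mm, 55 degrees 24 mm.
- bolt2 (a point): Top centre of the hub (22 mm across) of bolt 2, on its vertical axis, 31 mm above the lid. A flat crank arm, 12 mm wide, top face 29 mm above the lid, reaches outwards from it. Clockwise from above tightens. It turns freely (about 1 N at the handle) for some 20 to 50 degrees, differing and unseen, until it bears; then it takes about 11 N at the handle and stays where left.
- handle2 (a point): Top centre of the upright round wooden handle on the crank arm of bolt 2: 16 mm in diameter, standing 35 mm above the arm, 45 mm from the bolt's axis, top 64 mm above the lid. Freshly lacquered: push it round, do not squeeze (over 35 N in all spoils it). It goes round in a level circle. The arm starts within 75 degrees of straight outwards from the pot's centre and ends within about 100.
- tab2 (a point): Tip of the flat brass tab (8 mm wide) of the washer under bolt 2, 26 mm from the bolt's axis, 3 mm above the lid, pointing to the pot's centre at the start. It stands still while the bolt runs free and turns with it once it bears, so it shows how far the bolt is tightened: 10 degrees move it 4.5 mm, 55 degrees 24 mm.
- bolt3 (a point): Top centre of the hub (22 mm across) of bolt 3, on its vertical axis, 31 mm above the lid. A flat crank arm, 12 mm wide, top face 29 mm above the lid, reaches outwards from it. Clockwise from above tightens. It turns freely (about 1 N at the handle) for some 20 to 50 degrees, differing and unseen, until it bears; then it takes about 11 N at the handle and stays where left.
- handle3 (a point): Top centre of the upright round wooden handle on the crank arm of bolt 3: 16 mm in diameter, standing 35 mm above the arm, 45 mm from the bolt's axis, top 64 mm above the lid. Freshly lacquered: push it round, do not squeeze (over 35 N in all spoils it). It goes round in a level circle. The arm starts within 75 degrees of straight outwards from the pot's centre and ends within about 100.
- tab3 (a point): Tip of the flat brass tab (8 mm wide) of the washer under bolt 3, 26 mm from the bolt's axis, 3 mm above the lid, pointing to the pot's centre at the start. It stands still while the bolt runs free and turns with it once it bears, so it shows how far the bolt is tightened: 10 degrees move it 4.5 mm, 55 degrees 24 mm.
- bolt4 (a point): Top centre of the hub (22 mm across) of bolt 4, on its vertical axis, 31 mm above the lid. A flat crank arm, 12 mm wide, top face 29 mm above the lid, reaches outwards from it. Clockwise from above tightens. It turns freely (about 1 N at the handle) for some 20 to 50 degrees, differing and unseen, until it bears; then it takes about 11 N at the handle and stays where left.
- handle4 (a point): Top centre of the upright round wooden handle on the crank arm of bolt 4: 16 mm in diameter, standing 35 mm above the arm, 45 mm from the bolt's axis, top 64 mm above the lid. Freshly lacquered: push it round, do not squeeze (over 35 N in all spoils it). It goes round in a level circle. The arm starts within 75 degrees of straight outwards from the pot's centre and ends within about 100.
- tab4 (a point): Tip of the flat brass tab (8 mm wide) of the washer under bolt 4, 26 mm from the bolt's axis, 3 mm above the lid, pointing to the pot's centre at the start. It stands still while the bolt runs free and turns with it once it bears, so it shows how far the bolt is tightened: 10 degrees move it 4.5 mm, 55 degrees 24 mm.
- beaker: Bystander: loose terracotta-coloured beaker, 70 mm across, 100 mm high, standing on the bench; origin at its underside.
- bowl: Bystander: loose white bowl, 90 mm across, 45 mm high, on the bench; origin at its underside.
- driver: Bystander: loose screwdriver lying on the far side of the bench.
Things that resemble listed ones, but are neither listed nor needed, are in the scene too. Of the things that look like the pot, the smaller one is meant.

How it is judged (in metres and radians):
On the way:
1. first pass done: all four washers have just begun to turn (by 1.6 to 11 mm at the tab) and none is tightened further (distance of tab1 from where it was at the start of the episode between 0.0016 and 0.011 m and distance of tab2 from where it was at the start of the episode between 0.0016 and 0.011 m and distance of tab3 from where it was at the start of the episode between 0.0016 and 0.011 m and distance of tab4 from where it was at the start of the episode between 0.0016 and 0.011 m), for 0.1 s.
At the end, for the whole second after the job is handed in: Every washer tab has moved 14 to 33 mm from its starting place (bolt tightened some 31 to 79 degrees past bearing), the bystanders are at rest within 30 mm of where they stood (distance of tab1 from where it was at the start of the episode between 0.014 and 0.033 m and distance of tab2 from where it was at the start of the episode between 0.014 and 0.033 m and distance of tab3 from where it was at the start of the episode between 0.014 and 0.033 m and distance of tab4 from where it was at the start of the episode between 0.014 and 0.033 m and linear speed of each of beaker, bowl, driver below 0.02 m/s and distance of each of beaker, bowl, driver from where it was at the start of the episode below 0.03 m); the robot touches nothing.
It fails at once if not crisscross: two neighbouring bolts bear (tabs moved over 1.6 mm), or are given their final turn (over 12 mm), while the other two are not (((distance of each of tab1, tab2 from where it was at the start of the episode above 0.0016 m and distance of each of tab3, tab4 from where it was at the start of the episode below 0.0016 m) or (distance of each of tab2, tab3 from where it was at the start of the episode above 0.0016 m and distance of each of tab4, tab1 from where it was at the start of the episode below 0.0016 m) or (distance of each of tab3, tab4 from where it was at the start of the episode above 0.0016 m and distance of each of tab1, tab2 from where it was at the start of the episode below 0.0016 m) or (distance of each of tab4, tab1 from where it was at the start of the episode above 0.0016 m and distance of each of tab2, tab3 from where it was at the start of the episode below 0.0016 m)) or ((distance of each of tab1, tab2 from where it was at the start of the episode above 0.012 m and distance of each of tab3, tab4 from where it was at the start of the episode below 0.012 m) or (distance of each of tab2, tab3 from where it was at the start of the episode above 0.012 m and distance of each of tab4, tab1 from where it was at the start of the episode below 0.012 m) or (distance of each of tab3, tab4 from where it was at the start of the episode above 0.012 m and distance of each of tab1, tab2 from where it was at the start of the episode below 0.012 m) or (distance of each of tab4, tab1 from where it was at the start of the episode above 0.012 m and distance of each of tab2, tab3 from where it was at the start of the episode below 0.012 m))).
It fails at once if a bolt is tightened on (tab moved over 11 mm) before all four bear (distance of any of tab1, tab2, tab3, tab4 from where it was at the start of the episode above 0.011 m and distance of any of tab1, tab2, tab3, tab4 from where it was at the start of the episode below 0.0016 m).
It fails at once if a bolt is overtightened (tab moved over 33 mm) (distance of any of tab1, tab2, tab3, tab4 from where it was at the start of the episode above 0.033 m).
It fails at once if the robot squeezes or presses the pot, its lid, a crank or a handle with more than 35 N (contact force between any of the arm, the fingers and pot above 35 N).
It fails at once if a bystander is disturbed (distance of any of beaker, bowl, driver from where it was at the start of the episode above 0.03 m).
It also fails if it takes over 72 s, if anything falls off the work surface, if the arm or the gripper's body presses on something with over 40 N, if the wrist force passes 120 N, or if a joint passes its speed limit or range.

### The arm

A 6-joint arm with a two-finger parallel gripper is mounted at the origin on the work surface. World frame = base frame: x ahead of the robot, y to its left, z up, the work surface at z = 0. Lengths are in mm, angles in rad, forces in N, time in s.
With the tool pointing down it reaches from about 300 to 775 mm from the base axis. Payload 14.6 kg.
Tool frame: the origin (TCP) lies where the fingers leave the gripper's body, on its centre line; the fingertips stand 97 mm ahead of it and the grasp point (between the pads) lies ahead of it (grip_depth is the z of the grasp point in the tool frame, in mm); z points along the fingers, y is the line along which they close (so a half turn about z gives the same grasp; the last joint's range is limited). The gripper opens to 94 mm and grips with 3 to 60 N. Pads are 16 mm wide; open, the fingers measure 119 mm over their backs; the gripper's body (75 mm by 177 mm) begins 78 mm behind the grasp point.
Start: joints at [1.211, 0.3, 1.521, -0, 1.321, -0.067], TCP at [158.746, 526.583, 302.646] pointing down, gripper open.
Joint ranges: [-3.03, 3.03], [-0.79, 2.21], [0.23, 2.52], [-1.04, 4.18], [0, 3.07], [-2.55, 2.55]. Speed limits (rad/s): [2.22, 2.22, 2.57, 3.14, 3.14, 3.14].

### API

Orientations are given as [roll, pitch, yaw] about the fixed x, y, z axes, in that order (R = Rz(yaw) Ry(pitch) Rx(roll)).
In Python, from cell import read_state, camera, sign_off, regions_of, spot_point, grip_depth gives the robot as it stands. The module is installed in compiled form; this text tells all that it offers.
- The arm moves only by the tool send_rows, never from a script. Its argument "series" is a list of rows, each a list of 3 entries, a list of its own where there are three numbers: the shift along the world's x, y, z in mm, then the turn about the world's z in degrees, then the closure, from -1 (fully open) to 1 (shut), so that 0 is half open. A call has 1 to 12 rows; each row shifts and turns the commanded pose from where the row before left it; what a row does not reach is not made up. A row lasts 1/10 s, in which the tool goes at most 50 mm and 8.59 degrees, less where a joint would pass 70% of its speed; a pose out of reach is approached as far as the arm can. A call is refused whole if a number of a shift passes 50 or a number of a turn 8.59, either way. A call with a gripper value outside its range is refused whole. The fingers move at their own pace and stop on an object; "squeeze" is the grip in N (left out, the last holds). Time passes only in rows, so rows that do not move let the fingers close. It gives the time, the measured TCP pose, the force, the opening and the grip force at its end, in the units of the state.
- read_state(): the state, without advancing time (a new reading comes with each control period).
- camera(name): name is "scene" or "top" or "wrist"; returns a dict with "color" (480x640x3 uint8, blue, green, red), "fx", "fy", "cx", "cy" (pixels), "camera_from_world" (4x4, takes a point from world to camera coordinates). Camera axes: x right, y down, z forward; pixel columns grow to the right and rows downward; lengths in mm; the calibration is good to about 2 mm. The wrist camera is an equidistant fisheye: a pixel r from the principal point sees the ray r / f radians off the axis. A picture is of the moment at which its call begins. There is no depth.
- sign_off(): hands the job in; it is judged then, once.
Trained networks look in a picture, given as the dict that the camera call returned (one of the last four; its "shot" number tells which), for a name from the list of things; names that differ only in an ending like _2 or _b are one class to them, and where a whole thing is asked for, a point or a joint stands for the part that bears it (a point fixed in the world has none). Each returns a list of dicts, best first, with "confidence" (0 to 1); they miss things now and then, are a little off and sometimes report something else, mostly with a low value. They report only what shows in the picture. A call takes as long as a camera call. They do not tell look-alikes from the thing itself.
- regions_of(thing, picture): "mask" (480x640 bool, what is visible of it).
- spot_point(thing, picture): "point" ([x, y, z] in mm, in the coordinates of the camera as it stood for that picture, good to about 4 mm: a listed point, or the origin of a listed thing).
The state is a dict: "clock": time; "joints": joint angles; "qd": joint speeds; "effort": joint torques, N m; "eef_pos": TCP position; "eef_rot": TCP orientation; "wrist_force": force on the tool from outside, world axes, zero at the start; "moment": the same for the moment, N m; "finger_gap": finger opening in mm; "finger_force": force on a finger pad.
Only numpy, scipy, OpenCV 4.12 (cv2) and the standard library are available. Lean on these libraries where they do the work, as an engineer would, in place of code of your own. Each camera call takes 0.05 s, during which the arm holds its last target. There are 200 camera calls.

## Working session

There is one attempt and no reset: what is moved stays moved. The work goes in short steps, Python scripts to look and compute and a tool call to move; the robot and the scene stay as the last step left them, time stands still between calls to the robot, and variables do not carry over. Pictures are saved under pics/ and viewed, at most 10 in all, crops included, and the job is handed in when it is done.

Besides the shell and the picture viewer there is one more tool, called after "Call:" by a JSON object that holds its "op" and its "data". send_rows: Moves the arm, as the interface text tells. Its arguments: {"type":"object","properties":{"series":{"type":"array"},"squeeze":{"type":"number"}},"required":["series"]}

```bash
mkdir -p pics
cat > h.py <<'E'
import numpy as np, cv2
from cell import *
np.set_printoptions(precision=1,suppress=True)
def w(pic,p):
    T=np.linalg.inv(np.array(pic["camera_from_world"])); return (T@np.r_[p,1])[:3]
def spots(names,pic,n=3,c=0.2):
    for t in names:
        for d in spot_point(t,pic)[:n]:
            if d["confidence"]>c: print(t,round(d["confidence"],2),w(pic,d["point"]))
E
python3 - <<'E'
from h import *
s=read_state();print(s,grip_depth)
for c in("top","scene"):
    p=camera(c);cv2.imwrite(f"pics/{c}0.png",p["color"]);print(c,np.array(p["camera_from_world"]),p["fx"],p["cx"],p["cy"])
    spots(["pot","bolt1","handle1","tab1","beaker","bowl","driver"],p,8 )
E
```

```text
{'clock': 0.0, 'joints': array([ 1.2,  0.3,  1.5,  0. ,  1.3, -0.1]), 'qd': array([ 0.,  0.,  0., -0., -0.,  0.]), 'effort': array([  0. , -53.2, -35.3,   0.1,   0. ,  -0. ]), 'eef_pos': array([158.7, 526.4, 302.1]), 'eef_rot': array([-3.1, -0. ,  2.8]), 'wrist_force': array([-0.8,  1.2, -0.8]), 'moment': array([ 0., -0., -0.]), 'finger_force': 0.0, 'finger_gap': 94.26813240929941} 78.39999999999999
top [[  -0.    -1.     0.    16.3]
 [  -1.     0.    -0.2  521.5]
 [   0.2   -0.    -1.  1239.7]
 [   0.     0.     0.     1. ]] 482.588041157731 325.41496405485134 242.5556470838607
pot 0.85 [544.2  81.5  -0.4]
pot 0.71 [ 283.7 -201.5    1.4]
bolt1 0.65 [ 347.9 -142.8  153.4]
bolt1 0.65 [ 338.1 -260.7  149.6]
bolt1 0.57 [592.2 119.2 118.4]
bolt1 0.57 [ 221.8 -142.3  151.1]
bolt1 0.57 [ 223.3 -261.6  147.6]
bolt1 0.5 [486.7  37.6 114.1]
bolt1 0.46 [506.5 133.3 113.7]
bolt1 0.44 [577.4  25.4 117.4]
handle1 0.73 [ 383.5 -299.4  195.1]
handle1 0.6 [466.    4.2 147.8]
handle1 0.6 [ 181.2 -104.   195.4]
handle1 0.58 [ 185.  -303.6  193.1]
handle1 0.57 [623.6  25.6 148.6]
handle1 0.49 [622.8 15
[... 810 characters left out ...]
220.  -147.4  148.9]
bolt1 0.72 [580.2  23.6 118.7]
bolt1 0.7 [491.1  43.4 116.8]
bolt1 0.67 [ 342.  -258.4  149. ]
bolt1 0.52 [ 220.8 -264.2  149.4]
bolt1 0.49 [596.  123.8 116.8]
handle1 0.94 [ 178.2 -104.9  192.2]
handle1 0.76 [462.1  11.1 148.4]
handle1 0.76 [622.9  26.6 150.2]
handle1 0.7 [479.9 166.5 146.8]
handle1 0.69 [ 181.5 -298.1  194.7]
handle1 0.63 [ 384.2 -297.2  188.2]
handle1 0.5 [378.1 -96.5 191.1]
tab1 0.89 [503.6  58.6  82.3]
tab1 0.82 [ 241.5 -165.6  112.9]
tab1 0.78 [572.2 102.6  88.1]
tab1 0.77 [ 315.9 -239.5  111.6]
tab1 0.72 [566.3  51.8  86.9]
tab1 0.64 [ 312.  -163.4  110. ]
tab1 0.55 [517.8 106.8  84.9]
beaker 0.6 [497.6 422.3  -3.6]
bowl 0.9 [ 510.1 -423.5   -2.2]
```

```bash
cat >> h.py <<'E'
from scipy.optimize import least_squares
def fit(B,T,c0=(541,80),y0=38):
    # bolts on R65, tabs on R39, 90 deg apart; robust
    def r(v):
        o=[]
        for P,R in((B,65),(T,39)):
            for p in P:
                d=[np.array(p[:2])-v[:2]-R*np.array([np.cos(v[2]+k*np.pi/2),np.sin(v[2]+k*np.pi/2)]) for k in range(4)]
                o+=list(min(d,key=lambda q:q@q))
        return o
    s=least_squares(r,[*c0,np.radians(y0)],loss='soft_l1',f_scale=3); return s.x,np.abs(r(s.x))
E
python3 - <<'E'
from h import *
B,T,H=[],[],[]
for c in("top","scene"):
    p=camera(c)
    for L,t in((B,"bolt1"),(T,"tab1"),(H,"handle1")):
        for d in spot_point(t,p):
            q=w(p,d["point"])
            if d["confidence"]>.35 and np.hypot(q[0]-541,q[1]-80)<140: L.append(q)
v,res=fit(B,T);print(v[:2],np.degrees(v[2]),res)
for k in range(4):
    a=v[2]+k*np.pi/2; b=v[:2]+65*np.array([np.cos(a),np.sin(a)])
    for h in H:
        e=h[:2]-b
        if np.hypot(*e)<58: print(k,b,h,"len",np.hypot(*e),"ang",np.degrees(np.arctan2(e[1],e[0])))
E
```

```text
[541.6  79.7] 35.24418453820563 [1.8 0.8 4.1 5.  0.7 0.2 0.8 1.1 2.3 2.8 0.8 0.9 4.8 0.6 0.9 2.7 1.6 0.2
 1.5 3.  0.7 2.2 1.2 0.2 1.1 1.4 1.2 0.5 0.4 0.5]
0 [594.7 117.2] [616.6 152.3 147. ] len 41.40605144121797 ang 57.948487938790805
0 [594.7 117.2] [624.  153.  147.1] len 46.280202903830826 ang 50.70130752518229
1 [504.1 132.8] [475.4 167.  147. ] len 44.65358741173015 ang 129.86896205150913
1 [504.1 132.8] [477.1 166.9 144.5] len 43.501741668936 ang 128.3131709203166
2 [488.5  42.2] [467.8   6.4 150. ] len 41.32998542028085 ang -120.10370978505651
2 [488.5  42.2] [462.1   8.6 147.3] len 42.7082645970038 ang -128.07395717037176
3 [579.1  26.6] [623.3  25.9 151.9] len 44.26534301370905 ang -0.915196994153044
3 [579.1  26.6] [624.6  23.9 145.8] len 45.57320379247875 ang -3.4055795963485758
```

View pics/top0.png

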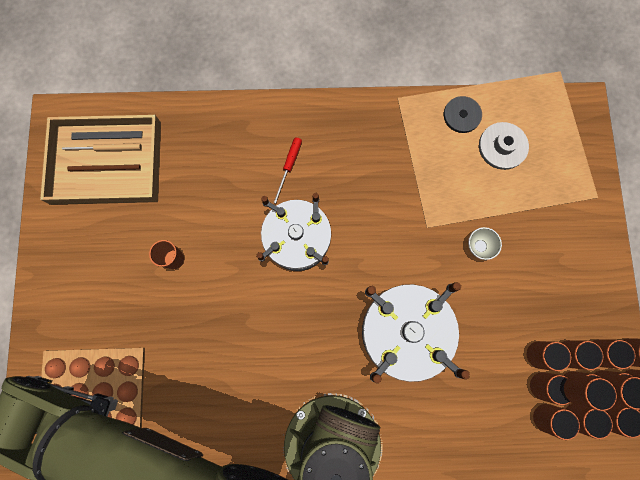

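View pics/scene0.png

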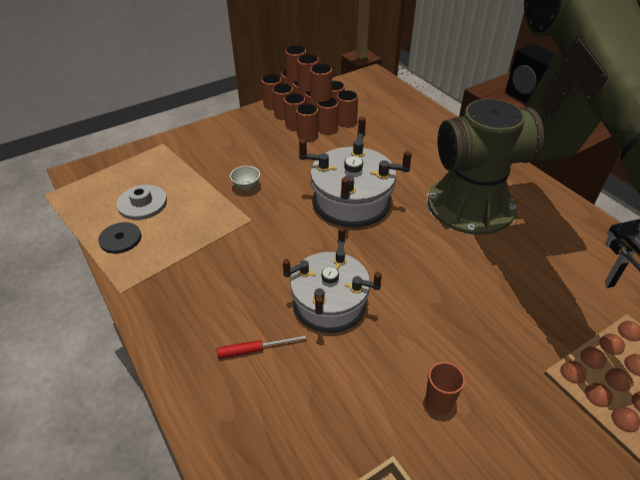

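```bash
cat > plan.py <<'E'
# usage: plan.py k theta:off:z:n ...   rows from the measured pose ("m") or after earlier targets
import sys; from h import *
C=np.array([541.6,79.7]); Y=35.2
K=int(sys.argv[1]); a=np.radians(Y+90*K); b=C+65*np.array([np.cos(a),np.sin(a)])
def pose(th,off,z):
    yaw=th+(270 if K==2 else 90); t=np.radians(th)
    p=b+45*np.array([np.cos(t),np.sin(t)])+off*np.array([-np.sin(t),np.cos(t)])
    return np.array([*p,z,yaw])
s=read_state(); cur=np.array([*s["eef_pos"],np.degrees(s["eef_rot"][2])])
rel=cur[:2]-b
rows=[];prev=None
for g in sys.argv[2:]:
    th,off,z,n=map(float,g.split(":")); n=int(n); tgt=pose(th,off,z)
    if prev is None: cur[3]+=360*round((tgt[3]-cur[3])/360)
    c0=cur.copy()
    for i in range(1,n+1):
        q=c0+(tgt-c0)*i/n if prev is None or prev[1]!=off else pose(prev[0]+(th-prev[0])*i/n,off,z+(c0[2]-z)*(1-i/n))
        d=np.round(q-cur,1); cur=cur+d
        rows.append([[*map(float,d[:3])],float(d[3]),1])
    prev=(th,off)
print("from",s["eef_pos"],"F",s["wrist_force"]); 
for i in range(0,len(rows),12): print(str(rows[i:i+12]).replace(" ",""))
print("end",cur)
E
python3 plan.py 0 53:28:290:14 53:28:217:4
```

```text
from [158.7 526.6 302.7] F [ 0.1 -0.1 -0.2]
[[[31.5,-25.5,-0.9],-1.4,1],[[31.5,-25.4,-0.9],-1.5,1],[[31.4,-25.5,-0.9],-1.4,1],[[31.5,-25.5,-0.9],-1.5,1],[[31.5,-25.5,-0.9],-1.4,1],[[31.5,-25.4,-0.9],-1.5,1],[[31.4,-25.5,-0.9],-1.4,1],[[31.5,-25.5,-0.9],-1.5,1],[[31.5,-25.5,-0.9],-1.4,1],[[31.5,-25.4,-0.9],-1.4,1],[[31.5,-25.5,-1.0],-1.5,1],[[31.4,-25.5,-0.9],-1.4,1]]
[[[31.5,-25.5,-0.9],-1.5,1],[[31.5,-25.4,-0.9],-1.4,1],[[-0.0,-0.0,-18.2],-0.0,1],[[-0.0,-0.0,-18.3],-0.0,1],[[-0.0,-0.0,-18.2],-0.0,1],[[-0.0,-0.0,-18.3],-0.0,1]]
end [599.4 170.  217.  143. ]
```

Call:
{"op": "send_rows", "data": {"series": [[[31.5,-25.5,-1],-1.4,1],[[31.5,-25.5,-1],-1.4,1],[[31.5,-25.5,-1],-1.4,1],[[31.5,-25.5,-1],-1.4,1],[[31.5,-25.5,-1],-1.4,1],[[31.5,-25.5,-1],-1.5,1],[[31.5,-25.5,-1],-1.5,1],[[31.5,-25.5,-1],-1.5,1],[[31.5,-25.5,-1],-1.5,1],[[31.5,-25.5,-1],-1.5,1],[[31.5,-25.5,-1],-1.5,1],[[31.5,-25.5,-1],-1.5,1]], "squeeze": 5}}

```text
clock: 2.4
eef_pos: [537.9, 219.3, 290.7]
eef_rot: [3.141, 0.0, 2.542]
wrist_force: [-0.7, 0.5, -0.4]
finger_gap: 2.3
finger_force: 0.0
```

Call:
{"op": "send_rows", "data": {"series": [[[31.5,-25.5,0],-1.4,1],[[31.4,-25.3,0],-1.4,1],[[0,0,0],0,1]]}}

```text
clock: 2.7
eef_pos: [602.1, 166.7, 289.8]
eef_rot: [-3.141, 0.0, 2.49]
wrist_force: [-0.5, 0.2, -0.2]
finger_gap: 0.2
finger_force: 0.0
```

```bash
cat > look.py <<'E'
import sys; from h import *
C=np.array([541.6,79.7]); Y=35.2
print(read_state()["eef_pos"])
for c in sys.argv[2:]:
    p=camera(c);cv2.imwrite(f"pics/{c}{sys.argv[1]}.png",p["color"])
    for t in("bolt1","tab1","handle1"):
        for d in spot_point(t,p):
            q=w(p,d["point"])
            if d["confidence"]<.3 or np.hypot(*(q[:2]-C))>150: continue
            for k in range(4):
                a=np.radians(Y+90*k); b=C+65*np.array([np.cos(a),np.sin(a)]); e=q[:2]-b; L=np.hypot(*e)
                if t=="bolt1" and L<20: print(c,t,k,"err",e)
                if t!="bolt1" and abs(L-(26 if t=="tab1" else 45))<10:
                    an=np.degrees(np.arctan2(e[1],e[0]))
                    if t=="tab1": an=(an-(Y+90*k)-180+180)%360-180
                    print(c,t,k,round(d["confidence"],2),"len %.0f ang %.1f"%(L,an))
E
python3 look.py 1 wrist top
```

```text
[602.1 166.7 289.8]
wrist bolt1 2 err [0.8 3.2]
wrist bolt1 1 err [ 1.3 -1.2]
wrist bolt1 3 err [ 0.7 -5.8]
wrist bolt1 0 err [-1.1  1.7]
wrist tab1 2 0.94 len 25 ang 8.2
wrist tab1 1 0.71 len 25 ang -1.0
wrist tab1 3 0.71 len 26 ang 11.2
wrist tab1 0 0.62 len 31 ang -2.8
wrist handle1 3 0.97 len 45 ang -4.4
wrist handle1 2 0.68 len 44 ang -127.4
wrist handle1 1 0.61 len 46 ang 129.7
top bolt1 3 err [ 1.2 -0.8]
top bolt1 2 err [-0.3 -5.6]
top bolt1 0 err [-1.1 -0.3]
top tab1 3 0.77 len 28 ang -1.9
top tab1 2 0.61 len 24 ang -3.9
top tab1 0 0.58 len 22 ang -2.1
top handle1 2 0.71 len 44 ang -120.3
top handle1 3 0.52 len 42 ang 5.5
```

```bash
python3 plan.py 0 53:28:225:4 53:28:217:1 53:18:217:3 37:18:217:5
```

```text
from [599.2 170.5 291. ] F [0.1 0.5 0. ]
[[[0.1,-0.1,-16.5],0.0,1],[[0.0,-0.2,-16.5],0.0,1],[[0.1,-0.1,-16.5],0.0,1],[[0.1,-0.2,-16.5],0.0,1],[[-0.0,0.0,-8.0],0.0,1],[[2.7,-2.0,0.0],0.0,1],[[2.6,-2.0,0.0],0.0,1],[[2.7,-2.0,0.0],0.0,1],[[2.5,-0.8,0.0],-3.2,1],[[2.6,-0.9,0.0],-3.2,1],[[2.5,-1.1,0.0],-3.2,1],[[2.4,-1.2,0.0],-3.2,1]]
[[[2.4,-1.3,0.0],-3.2,1]]
end [619.9 158.6 217.  127. ]
```

Call:
{"op": "send_rows", "data": {"series": [[[0,0,-16.5],0,1],[[0,0,-16.5],0,1],[[0,0,-16.5],0,1],[[0.3,-0.6,-16.5],0,1],[[0,0,-8],0,1],[[2.7,-2,0],0,1],[[2.6,-2,0],0,1],[[2.7,-2,0],0,1],[[2.5,-0.8,0],-3.2,1],[[2.6,-0.9,0],-3.2,1],[[2.5,-1.1,0],-3.2,1],[[2.4,-1.2,0],-3.2,1]]}}

```text
clock: 4.3
eef_pos: [618.3, 159.1, 217.5]
eef_rot: [3.141, 0.0, 2.269]
wrist_force: [-1.5, 0.4, 0.7]
finger_gap: 0.4
finger_force: 0.5
```

```bash
python3 look.py 2 wrist top; python3 plan.py 0 37:18:217:1 31:18:217:2 15:18:217:6
```

```text
[618.3 159.1 217.5]
wrist bolt1 3 err [ 0.7 -6.9]
wrist bolt1 1 err [-0.3 -3.4]
wrist bolt1 0 err [-0.5  3.4]
wrist bolt1 2 err [2.4 4.6]
wrist tab1 3 0.92 len 24 ang 10.3
wrist tab1 0 0.85 len 29 ang -1.0
wrist tab1 1 0.72 len 24 ang -6.2
wrist handle1 1 0.75 len 50 ang 128.8
wrist handle1 0 0.68 len 48 ang 39.1
top bolt1 2 err [-2.3 -4.7]
top bolt1 3 err [1.2 1. ]
top tab1 2 0.79 len 23 ang 0.8
top tab1 3 0.66 len 28 ang 1.4
top handle1 3 0.72 len 44 ang 2.6
top handle1 2 0.57 len 45 ang -125.7
from [617.9 159.2 216.8] F [-0.1  1.  -0.3]
[[[1.9,-0.6,0.2],-3.2,1],[[2.1,-1.3,0.0],-3.0,1],[[2.1,-1.5,0.0],-3.0,1],[[1.7,-1.4,0.0],-2.6,1],[[1.7,-1.5,0.0],-2.7,1],[[1.7,-1.6,0.0],-2.7,1],[[1.5,-1.6,0.0],-2.6,1],[[1.5,-1.7,0.0],-2.7,1],[[1.4,-1.8,0.0],-2.7,1]]
end [633.5 146.2 217.  105. ]
```

View pics/wrist2.png

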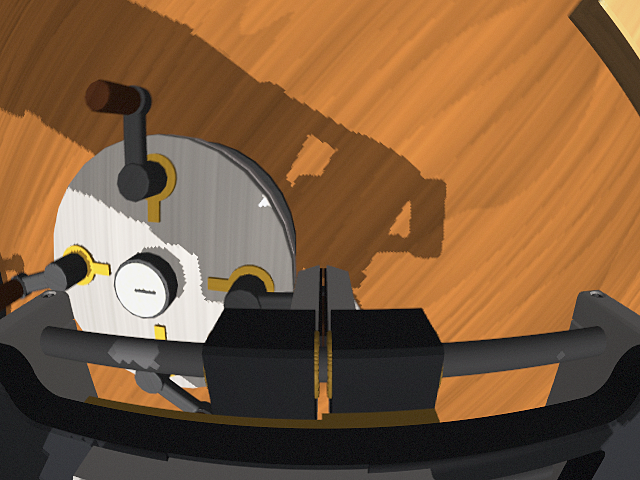

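Call:
{"op": "send_rows", "data": {"series": [[[1.9,-0.6,0],-3.2,1],[[2.1,-1.3,0],-3.0,1],[[2.1,-1.5,0],-3.0,1],[[1.7,-1.4,0],-2.6,1],[[1.7,-1.5,0],-2.7,1]]}}

```text
clock: 5.2
eef_pos: [627.4, 153.0, 216.7]
eef_rot: [-3.142, -0.0, 2.017]
wrist_force: [-0.5, 0.9, -0.1]
finger_gap: 0.7
finger_force: 0.5
```

```bash
python3 plan.py 0 21:18:217:2 14:18:217:3 7:18:217:3 0:18:217:3
```

```text
from [627.4 153.  216.7] F [-0.5  0.9 -0.1]
[[[1.4,-1.4,0.2],-2.3,1],[[1.4,-1.5,0.1],-2.3,1],[[1.4,-1.5,0.0],-2.3,1],[[1.2,-1.5,0.0],-2.3,1],[[1.2,-1.6,0.0],-2.4,1],[[1.1,-1.6,0.0],-2.3,1],[[1.1,-1.7,0.0],-2.3,1],[[1.0,-1.7,0.0],-2.4,1],[[0.9,-1.7,0.0],-2.3,1],[[0.8,-1.8,0.0],-2.3,1],[[0.8,-1.8,0.0],-2.4,1]]
end [639.7 135.2 217.   90. ]
```

Call:
{"op": "send_rows", "data": {"series": [[[1.4,-1.4,0],-2.3,1],[[1.4,-1.5,0],-2.3,1],[[1.4,-1.5,0],-2.3,1],[[1.2,-1.5,0],-2.3,1]]}}

```text
clock: 5.6
eef_pos: [632.9, 147.1, 216.8]
eef_rot: [3.141, -0.0, 1.856]
wrist_force: [-0.3, 2.0, 1.3]
finger_gap: 0.6
finger_force: 1.2
```

Call:
{"op": "send_rows", "data": {"series": [[[1.2,-1.6,0],-2.4,1],[[1.1,-1.6,0],-2.3,1],[[1.1,-1.7,0],-2.3,1]]}}

```text
clock: 5.9
eef_pos: [635.8, 143.5, 216.7]
eef_rot: [-3.141, -0.003, 1.735]
wrist_force: [-3.8, 9.6, 0.4]
finger_gap: 0.5
finger_force: 5.1
```

```bash
python3 look.py 3 wrist | grep -E "tab1 0|handle1 0|tab1 1"; python3 plan.py 0 10:18:217:1 0:18:217:4
```

```text
wrist tab1 1 0.76 len 24 ang 3.6
wrist tab1 0 0.61 len 29 ang -1.8
wrist handle1 0 0.67 len 48 ang 12.6
from [635.8 143.5 216.7] F [-3.8  9.4  0.8]
[[[0.1,-0.7,0.3],0.5,1],[[1.1,-1.9,-0.0],-2.5,1],[[1.0,-1.8,-0.0],-2.5,1],[[0.9,-1.9,-0.0],-2.5,1],[[0.8,-2.0,-0.0],-2.5,1]]
end [639.7 135.2 217.   90. ]
```

Call:
{"op": "send_rows", "data": {"series": [[[1.0,-1.8,0],-2.5,1],[[1.0,-1.8,0],-2.5,1],[[0.9,-1.9,0],-2.5,1],[[0.8,-2.0,0],-2.5,1],[[0.6,-1.5,0],-1.5,1]]}}

```text
clock: 6.6
eef_pos: [640.3, 134.6, 216.8]
eef_rot: [-3.141, -0.003, 1.534]
wrist_force: [-1.7, 11.8, 0.9]
finger_gap: 0.6
finger_force: 5.2
```

```bash
python3 look.py 4 wrist | grep -E "tab1 0|handle1 0|tab1 1"; python3 -c "
import cv2;a=cv2.imread('pics/wrist3.png')[180:420,120:440];b=cv2.imread('pics/wrist4.png')[180:420,120:440];cv2.imwrite('pics/cmp4.png',cv2.resize(cv2.hconcat([a,b]),(800,300)))"
python3 plan.py 0 -2:26:217:2 -2:26:265:2
```

```text
wrist tab1 1 0.77 len 24 ang -2.2
wrist tab1 0 0.57 len 30 ang -14.4
wrist handle1 0 0.57 len 46 ang 4.3
from [640.3 134.6 216.8] F [-1.1  9.3  0. ]
[[[0.2,3.5,0.1],-0.0,1],[[0.1,3.5,0.1],-0.0,1],[[0.0,0.0,24.0],-0.0,1],[[0.0,0.0,24.0],-0.0,1]]
end [640.6 141.6 265.   88. ]
```

View pics/cmp4.png

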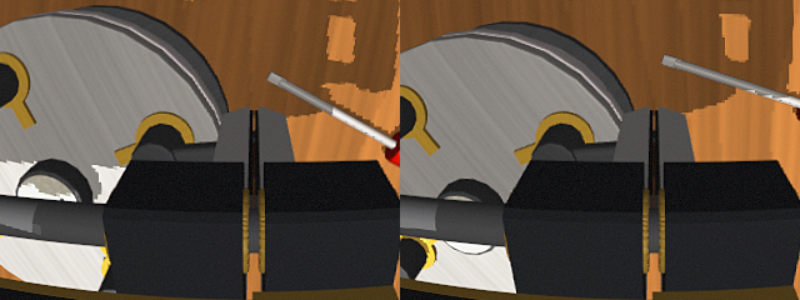

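Run:
```python
import sys
sys.argv=["",  "2","-124:28:265:8","-124:28:217:3"]
import cell
r=cell.read_state
def f():
    s=r(); s["eef_pos"][:]=[640.6,141.6,265]; s["eef_rot"][2]=1.534; return s
cell.read_state=f
exec(open("plan.py").read())
```

```text
from [640.6 141.6 265. ] F [-1.1  9.3  0. ]
[[[-19.3,-19.0,0.0],7.3,1],[[-19.2,-19.1,0.0],7.2,1],[[-19.3,-19.0,0.0],7.3,1],[[-19.2,-19.1,0.0],7.3,1],[[-19.3,-19.0,0.0],7.2,1],[[-19.2,-19.0,0.0],7.3,1],[[-19.3,-19.1,0.0],7.2,1],[[-19.3,-19.0,0.0],7.3,1],[[0.0,-0.0,-16.0],0.0,1],[[0.0,-0.0,-16.0],0.0,1],[[0.0,-0.0,-16.0],0.0,1]]
end [486.5 -10.7 217.  146. ]
```

Call:
{"op": "send_rows", "data": {"series": [[[0.2,4,0],0,1],[[0.1,4,0],0,1],[[0,0,24],0,1],[[0,0,24],0,1]]}}

```text
clock: 7.2
eef_pos: [640.7, 141.2, 264.7]
eef_rot: [-3.14, 0.001, 1.535]
wrist_force: [-0.7, 0.5, 0.1]
finger_gap: 0.3
finger_force: 0.0
```

Call:
{"op": "send_rows", "data": {"series": [[[-19.3,-19,0],7.3,1],[[-19.2,-19,0],7.2,1],[[-19.3,-19,0],7.3,1],[[-19.2,-19,0],7.2,1],[[-19.3,-19,0],7.3,1],[[-19.2,-19,0],7.2,1],[[-19.3,-19,0],7.3,1],[[-19.3,-19,0],7.2,1],[[0,0,0],0,1]]}}

```text
clock: 8.1
eef_pos: [485.4, -12.4, 265.0]
eef_rot: [-3.141, 0.001, 2.55]
wrist_force: [0.0, -0.6, -0.2]
finger_gap: 0.7
finger_force: 0.0
```

```bash
python3 look.py 5 wrist | grep -E "tab1|handle1"; python3 plan.py 2 -124:28:217:3 -124:18:217:3 -142:18:217:6; python3 plan.py 2 -142:18:217:1 -184:18:217:18
```

```text
wrist tab1 0 0.77 len 29 ang -10.8
wrist tab1 1 0.74 len 24 ang 0.1
wrist tab1 2 0.72 len 26 ang 2.7
wrist tab1 3 0.58 len 25 ang 11.4
wrist handle1 1 0.72 len 47 ang 127.5
wrist handle1 2 0.64 len 45 ang -125.4
wrist handle1 3 0.62 len 44 ang -3.0
from [487.3 -10.5 264.7] F [ 0.3  0.4 -0.8]
[[[-0.2,-0.1,-15.9],0.1,1],[[-0.3,-0.1,-15.9],0.0,1],[[-0.2,-0.0,-15.9],0.1,1],[[-2.8,1.9,-0.0],-0.0,1],[[-2.7,1.8,-0.0],-0.0,1],[[-2.8,1.9,-0.0],-0.0,1],[[-2.5,0.6,-0.0],-3.0,1],[[-2.4,0.7,-0.0],-3.0,1],[[-2.4,0.8,-0.0],-3.0,1],[[-2.3,1.0,-0.0],-3.0,1],[[-2.3,1.1,-0.0],-3.0,1],[[-2.2,1.2,-0.0],-3.0,1]]
end [464.2   0.3 217.  128. ]
from [487.3 -10.5 264.7] F [ 0.3  0.4 -0.8]
[[[-23.1,10.8,-47.7],-17.8,1],[[-1.7,1.1,-0.0],-2.4,1],[[-1.7,1.1,-0.0],-2.3,1],[[-1.6,1.1,-0.0],-2.3,1],[[-1.5,1.3,-0.0],-2.4,1],[[-1.5,1.2,-0.0],-2.3,1],[[-1.5,1.4,-0.0],-2.3,1],[[-1.3,1.4,-0.0],-2.4,1],[[-1.4,1.5,-0.0],-2.3,1],[[-1.2,1.5,-0.0],-2.3,1],[[-1.2,1.5,-0.0],-2.4,1],[[-1.2,1.6,-0.0],-2.3,1]]
[[[-1.1,1.7,-0.0],-2.3,1],[[-1.0,1.7,-0.0],-2.4,1],[[-0.9,1.7,-0.0],-2.3,1],[[-0.9,1.8,-0.0],-2.3,1],[[-0.8,1.8,-0.0],-2.4,1],[[-0.7,1.9,-0.0],-2.3,1],[[-0.6,1.8,-0.0],-2.3,1]]
end [442.4  27.4 217.   86. ]
```

Call:
{"op": "send_rows", "data": {"series": [[[-0.2,0,-16],0,1],[[-0.2,0,-16],0,1],[[-0.2,0,-16],0,1],[[-2.8,1.9,0],0,1],[[-2.7,1.8,0],0,1],[[-2.8,1.9,0],0,1],[[-2.5,0.6,0],-3,1],[[-2.4,0.7,0],-3,1],[[-2.4,0.8,0],-3,1],[[-2.3,1,0],-3,1],[[-2.3,1.1,0],-3,1],[[-2.2,1.2,0],-3,1]]}}

```text
clock: 9.5
eef_pos: [463.9, 0.3, 217.6]
eef_rot: [3.14, 0.001, 2.23]
wrist_force: [1.5, -1.3, 0.1]
finger_gap: 0.1
finger_force: 0.4
```

Call:
{"op": "send_rows", "data": {"series": [[[-1.7,1.1,0],-2.4,1],[[-1.7,1.1,0],-2.3,1],[[-1.6,1.1,0],-2.3,1]]}}

```text
clock: 9.8
eef_pos: [458.9, 3.6, 217.6]
eef_rot: [3.14, 0.001, 2.109]
wrist_force: [0.7, -0.6, 0.4]
finger_gap: 0.2
finger_force: 0.4
```

Call:
{"op": "send_rows", "data": {"series": [[[-1.5,1.3,0],-2.4,1],[[-1.5,1.2,0],-2.3,1],[[-1.5,1.4,0],-2.3,1],[[-1.3,1.4,0],-2.4,1]]}}

```text
clock: 10.2
eef_pos: [453.8, 8.2, 217.9]
eef_rot: [3.139, 0.003, 1.945]
wrist_force: [5.3, -10.4, -1.2]
finger_gap: 0.5
finger_force: 5.2
```

Call:
{"op": "send_rows", "data": {"series": [[[-1.3,1.5,0],-2.3,1],[[-1.2,1.5,0],-2.3,1],[[-1.2,1.6,0],-2.4,1]]}}

```text
clock: 10.5
eef_pos: [449.9, 12.6, 217.9]
eef_rot: [3.139, 0.003, 1.822]
wrist_force: [3.4, -10.3, -0.4]
finger_gap: 0.7
finger_force: 5.3
```

```bash
python3 look.py 6 wrist top| grep -E "tab1|handle1"; python3 -c "
import cv2;a=cv2.imread('pics/wrist5.png')[150:390,0:640];b=cv2.imread('pics/wrist6.png')[150:390,0:640];cv2.imwrite('pics/cmp6.png',cv2.vconcat([a,b]))"
python3 plan.py 2 -165:28:217:2 -165:28:265:2
```

```text
wrist tab1 3 0.77 len 25 ang 13.0
wrist tab1 2 0.67 len 27 ang -4.6
wrist tab1 1 0.64 len 24 ang -2.8
wrist tab1 0 0.58 len 29 ang -15.6
wrist handle1 2 0.65 len 44 ang -162.4
top tab1 0 0.76 len 24 ang -18.1
top tab1 1 0.76 len 24 ang -7.7
top tab1 3 0.68 len 28 ang 1.2
top handle1 0 0.72 len 46 ang 3.2
top handle1 3 0.54 len 44 ang 3.5
top handle1 1 0.46 len 46 ang 129.2
from [449.8  12.6 217.8] F [ 3.8 -9.8 -0.3]
[[[1.2,-4.6,-0.4],0.2,1],[[1.2,-4.5,-0.4],0.3,1],[[0.0,-0.0,24.0],-0.0,1],[[0.0,-0.0,24.0],-0.0,1]]
end [452.2   3.5 265.  105. ]
```

View pics/cmp6.png

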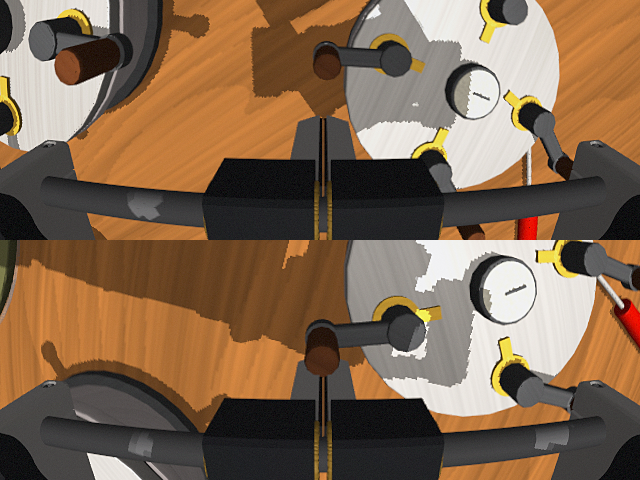

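Call:
{"op": "send_rows", "data": {"series": [[[-1,1.6,0],-2.3,1],[[-1,1.7,0],-2.3,1]]}}

```text
clock: 11.1
eef_pos: [447.7, 15.8, 217.8]
eef_rot: [3.139, 0.003, 1.742]
wrist_force: [1.7, -10.7, 1.0]
finger_gap: 0.5
finger_force: 5.6
```

Call:
{"op": "send_rows", "data": {"series": [[[0.5,-4.5,0],0,1],[[0.5,-4.5,0],0,1],[[0,0,24],0,1],[[0,0,24],0,1],[[0.5,9.4,0],8,1],[[0.5,9.4,0],8,1],[[0.5,9.4,0],8,1],[[0.5,9.4,0],8,1],[[0.5,9.4,0],8,1],[[0.5,9.4,0],8,1],[[0.5,9.4,0],8,1],[[0.5,9.4,0],8,1]]}}

```text
clock: 12.5
eef_pos: [452.2, 83.2, 265.0]
eef_rot: [3.141, 0.0, 2.867]
wrist_force: [-0.4, 0.4, -0.8]
finger_gap: 0.2
finger_force: 0.0
```

Call:
{"op": "send_rows", "data": {"series": [[[0.5,9.4,0],8,1],[[0.5,9.4,0],8,1],[[0.5,9.4,0],8,1],[[0.5,9.4,0],8,1],[[0.5,9.4,0],8,1],[[0.5,9.4,0],8,1],[[0.5,9.4,0],8,1],[[0,0,0],0,1]]}}

```text
clock: 13.3
eef_pos: [455.7, 149.2, 264.9]
eef_rot: [3.142, 0.0, -2.442]
wrist_force: [0.6, -0.0, 0.3]
finger_gap: 0.8
finger_force: 0.0
```

```bash
python3 look.py 8 wrist top| grep -E "tab1|handle1";python3 plan.py 1 129:28:217:3 129:18:217:3 112:18:217:6
```

```text
wrist tab1 3 0.84 len 27 ang 8.2
wrist tab1 1 0.72 len 23 ang 0.8
wrist tab1 2 0.7 len 24 ang -7.4
wrist tab1 0 0.65 len 28 ang -16.2
wrist handle1 0 0.86 len 49 ang 3.7
wrist handle1 2 0.72 len 42 ang -165.3
top tab1 3 0.72 len 27 ang -7.1
top tab1 2 0.54 len 27 ang -15.2
top tab1 0 0.44 len 20 ang -22.2
top handle1 0 0.6 len 45 ang 1.0
top handle1 2 0.55 len 41 ang -160.5
top handle1 3 0.53 len 45 ang -2.7
from [455.8 148.3 264.7] F [-0.4  0.2 -1.2]
[[[-0.6,0.6,-15.9],-0.3,1],[[-0.5,0.6,-15.9],-0.3,1],[[-0.6,0.6,-15.9],-0.2,1],[[2.6,2.1,0.0],-0.0,1],[[2.6,2.1,0.0],-0.0,1],[[2.6,2.1,0.0],-0.0,1],[[1.2,2.1,0.0],-2.9,1],[[1.3,2.0,0.0],-2.8,1],[[1.4,1.9,0.0],-2.8,1],[[1.5,1.9,0.0],-2.9,1],[[1.6,1.8,0.0],-2.8,1],[[1.7,1.7,0.0],-2.8,1]]
end [470.6 167.8 217.  202. ]
```

Call:
{"op": "send_rows", "data": {"series": [[[-0.6,0.6,-16],0,1],[[-0.6,0.6,-16],-0.4,1],[[-0.6,0.6,-16],-0.4,1],[[2.6,2.1,0],0,1],[[2.6,2.1,0],0,1],[[2.6,2.1,0],0,1],[[1.2,2.1,0],-2.9,1],[[1.3,2,0],-2.8,1],[[1.4,1.9,0],-2.8,1],[[1.5,1.9,0],-2.9,1],[[1.6,1.8,0],-2.8,1],[[1.7,1.7,0],-2.8,1]]}}

```text
clock: 14.9
eef_pos: [470.9, 168.2, 217.4]
eef_rot: [-3.141, 0.001, -2.757]
wrist_force: [0.6, -1.1, -0.0]
finger_gap: 0.4
finger_force: 0.5
```

Call:
{"op": "send_rows", "data": {"series": [[[1.4,1.3,0],-2.3,1],[[1.5,1.3,0],-2.3,1],[[1.6,1.2,0],-2.3,1]]}}

```text
clock: 15.2
eef_pos: [475.3, 172.0, 217.4]
eef_rot: [-3.141, 0.001, -2.878]
wrist_force: [-0.8, -0.6, -0.5]
finger_gap: 0.7
finger_force: 0.5
```

Call:
{"op": "send_rows", "data": {"series": [[[1.6,1.1,0],-2.4,1],[[1.6,1.1,0],-2.3,1],[[1.7,1,0],-2.3,1]]}}

```text
clock: 15.5
eef_pos: [479.3, 175.0, 217.0]
eef_rot: [-3.141, -0.003, -3.0]
wrist_force: [-10.8, -3.5, 4.0]
finger_gap: 0.3
finger_force: 5.4
```

Call:
{"op": "send_rows", "data": {"series": [[[1.7,1,0],-2.3,1],[[1.7,0.8,0],-2.3,1],[[1.8,0.8,0],-2.3,1],[[1.8,0.8,0],-2.4,1]]}}

```text
clock: 15.9
eef_pos: [486.2, 178.5, 217.0]
eef_rot: [-3.141, -0.003, 3.121]
wrist_force: [-10.3, -1.4, 4.1]
finger_gap: 0.7
finger_force: 5.3
```

```bash
python3 look.py 9 wrist top| grep -E "tab1|handle1";python3 plan.py 1 89:28:217:2 89:28:265:2
```

```text
wrist tab1 1 0.71 len 25 ang -16.8
wrist tab1 2 0.69 len 25 ang -9.1
wrist tab1 3 0.66 len 25 ang 2.9
wrist handle1 2 0.87 len 42 ang -167.6
wrist handle1 1 0.72 len 46 ang 93.0
top tab1 0 0.8 len 25 ang -16.3
top tab1 2 0.67 len 25 ang -23.4
top tab1 3 0.63 len 27 ang -3.2
top handle1 2 0.61 len 38 ang -165.4
top handle1 0 0.55 len 45 ang 3.7
top handle1 3 0.54 len 46 ang 1.3
from [486.3 178.5 217.1] F [-10.1  -3.2   3.7]
[[[-4.7,-0.1,-0.0],0.0,1],[[-4.6,-0.1,-0.1],0.1,1],[[-0.0,0.0,24.0],-0.0,1],[[-0.0,0.0,24.0],-0.0,1]]
end [477.  178.3 265.  179. ]
```

```bash
S="[476.5,178.3,265,179]" python3 plan.py 3 -2:28:265:12
```

```text
from [486.3 178.5 217.1] F [-10.1  -3.2   3.7]
[[[12.4,-10.4,0.0],-7.6,1],[[12.4,-10.5,0.0],-7.6,1],[[12.3,-10.4,0.0],-7.6,1],[[12.4,-10.5,0.0],-7.5,1],[[12.4,-10.4,0.0],-7.6,1],[[12.4,-10.5,0.0],-7.6,1],[[12.3,-10.4,0.0],-7.6,1],[[12.4,-10.4,0.0],-7.6,1],[[12.4,-10.5,0.0],-7.6,1],[[12.4,-10.4,0.0],-7.5,1],[[12.3,-10.5,0.0],-7.6,1],[[12.4,-10.4,0.0],-7.6,1]]
end [625.  53. 265.  88.]
```

Call:
{"op": "send_rows", "data": {"series": [[[-5,0,0],0,1],[[-5,0,0],0,1],[[0,0,24],0,1],[[0,0,24],0,1]]}}

```text
clock: 16.7
eef_pos: [476.6, 178.6, 265.4]
eef_rot: [-3.141, -0.0, 3.123]
wrist_force: [0.5, 0.7, 1.1]
finger_gap: 0.6
finger_force: 0.0
```

Call:
{"op": "send_rows", "data": {"series": [[[12.4,-10.4,0],-7.6,1],[[12.4,-10.5,0],-7.6,1],[[12.4,-10.4,0],-7.6,1],[[12.4,-10.5,0],-7.6,1],[[12.4,-10.4,0],-7.6,1],[[12.4,-10.5,0],-7.6,1],[[12.4,-10.4,0],-7.6,1],[[12.4,-10.5,0],-7.6,1],[[12.4,-10.4,0],-7.6,1],[[12.4,-10.5,0],-7.6,1],[[12.4,-10.5,0],-7.6,1],[[12.4,-10.5,0],-7.6,1]]}}

```text
clock: 17.9
eef_pos: [626.2, 52.7, 265.1]
eef_rot: [3.141, -0.0, 1.526]
wrist_force: [0.3, -0.6, 0.6]
finger_gap: 0.4
finger_force: 0.0
```

Call:
{"op": "send_rows", "data": {"series": [[[0,0,0],0,1]]}}

```text
clock: 18.0
eef_pos: [626.4, 52.1, 264.7]
eef_rot: [3.141, 0.0, 1.528]
wrist_force: [-0.3, 0.3, 0.0]
finger_gap: 0.6
finger_force: 0.0
```

```bash
python3 look.py 10 wrist top| grep -E "tab1|handle1";python3 plan.py 3 -2:28:217:3 -2:18:217:3 -20:18:217:6 -64:18:217:19
```

```text
wrist tab1 1 0.89 len 23 ang -17.6
wrist tab1 0 0.77 len 30 ang -15.5
wrist tab1 2 0.76 len 25 ang -8.7
wrist tab1 3 0.59 len 22 ang 1.9
wrist handle1 1 0.95 len 51 ang 92.0
wrist handle1 2 0.79 len 44 ang -164.1
wrist handle1 0 0.72 len 51 ang 2.4
from [625.4  53.4 264.9] F [-0.6  0.3 -0.3]
[[[-0.1,-0.1,-16.0],0.1,1],[[-0.2,-0.2,-15.9],0.0,1],[[-0.1,-0.1,-16.0],0.1,1],[[-0.1,-3.3,0.0],-0.0,1],[[-0.1,-3.4,0.0],-0.0,1],[[-0.1,-3.3,0.0],-0.0,1],[[0.8,-2.4,0.0],-3.0,1],[[0.6,-2.4,0.0],-3.0,1],[[0.6,-2.5,0.0],-3.0,1],[[0.4,-2.5,0.0],-3.0,1],[[0.3,-2.5,0.0],-3.0,1],[[0.1,-2.6,0.0],-3.0,1]]
[[[0.0,-1.9,0.0],-2.3,1],[[-0.0,-2.0,0.0],-2.3,1],[[-0.2,-1.9,0.0],-2.4,1],[[-0.2,-2.0,0.0],-2.3,1],[[-0.3,-1.9,0.0],-2.3,1],[[-0.4,-1.9,0.0],-2.3,1],[[-0.4,-2.0,0.0],-2.3,1],[[-0.5,-1.8,0.0],-2.3,1],[[-0.6,-1.9,0.0],-2.4,1],[[-0.7,-1.8,0.0],-2.3,1],[[-0.8,-1.9,0.0],-2.3,1],[[-0.8,-1.7,0.0],-2.3,1]]
[[[-0.9,-1.8,0.0],-2.3,1],[[-0.9,-1.7,0.0],-2.3,1],[[-1.1,-1.6,0.0],-2.3,1],[[-1.1,-1.7,0.0],-2.4,1],[[-1.1,-1.5,0.0],-2.3,1],[[-1.3,-1.6,0.0],-2.3,1],[[-1.2,-1.4,0.0],-2.3,1]]
end [615.   -5.9 217.   26. ]
```

Call:
{"op": "send_rows", "data": {"series": [[[0,0,-16],0,1],[[0,0,-16],0,1],[[0,0,-16],0,1],[[-0.1,-3.3,0],0,1],[[-0.1,-3.4,0],0,1],[[-0.1,-3.3,0],0,1],[[0.8,-2.4,0],-3,1],[[0.6,-2.4,0],-3,1],[[0.6,-2.5,0],-3,1],[[0.4,-2.5,0],-3,1],[[0.3,-2.5,0],-3,1],[[0.1,-2.6,0],-3,1]]}}

```text
clock: 19.6
eef_pos: [628.5, 27.8, 217.8]
eef_rot: [3.14, -0.001, 1.215]
wrist_force: [0.1, 1.0, -0.3]
finger_gap: 0.5
finger_force: 0.5
```

Call:
{"op": "send_rows", "data": {"series": [[[0,-1.9,0],-2.3,1],[[0,-2,0],-2.3,1],[[-0.2,-1.9,0],-2.4,1]]}}

```text
clock: 19.9
eef_pos: [628.3, 22.0, 217.8]
eef_rot: [3.14, -0.001, 1.093]
wrist_force: [-0.2, 0.2, 0.5]
finger_gap: 0.7
finger_force: 0.5
```

Call:
{"op": "send_rows", "data": {"series": [[[-0.2,-2,0],-2.3,1],[[-0.3,-1.9,0],-2.3,1],[[-0.4,-1.9,0],-2.3,1]]}}

```text
clock: 20.2
eef_pos: [627.4, 16.2, 217.8]
eef_rot: [3.14, -0.001, 0.973]
wrist_force: [0.7, 1.2, 0.0]
finger_gap: 0.3
finger_force: 0.5
```

Call:
{"op": "send_rows", "data": {"series": [[[-0.4,-2,0],-2.3,1],[[-0.5,-1.8,0],-2.3,1],[[-0.6,-1.9,0],-2.4,1]]}}

```text
clock: 20.5
eef_pos: [625.9, 10.5, 217.9]
eef_rot: [3.14, -0.001, 0.85]
wrist_force: [0.9, 0.4, 1.0]
finger_gap: 0.6
finger_force: 0.5
```

Call:
{"op": "send_rows", "data": {"series": [[[-0.7,-1.8,0],-2.3,1],[[-0.8,-1.9,0],-2.3,1],[[-0.8,-1.7,0],-2.3,1]]}}

```text
clock: 20.8
eef_pos: [623.6, 5.1, 217.8]
eef_rot: [3.14, -0.002, 0.73]
wrist_force: [1.9, -0.1, -0.0]
finger_gap: 0.5
finger_force: 0.5
```

Call:
{"op": "send_rows", "data": {"series": [[[-0.9,-1.8,0],-2.3,1],[[-0.9,-1.7,0],-2.3,1],[[-1.1,-1.6,0],-2.3,1]]}}

```text
clock: 21.1
eef_pos: [621.3, 0.9, 218.2]
eef_rot: [3.14, -0.005, 0.61]
wrist_force: [7.7, 7.5, -0.8]
finger_gap: 0.9
finger_force: 5.3
```

Call:
{"op": "send_rows", "data": {"series": [[[-1.1,-1.7,0],-2.4,1],[[-1.1,-1.5,0],-2.3,1],[[-1.3,-1.6,0],-2.3,1],[[-1.2,-1.4,0],-2.3,1]]}}

```text
clock: 21.5
eef_pos: [616.8, -5.4, 218.2]
eef_rot: [3.14, -0.005, 0.448]
wrist_force: [9.2, 6.0, -1.8]
finger_gap: 0.4
finger_force: 5.4
```

```bash
python3 look.py 11 wrist top| grep -E "tab1|handle1";python3 plan.py 3 -64:28:217:2 -64:28:265:2
```

```text
wrist tab1 3 0.9 len 26 ang -2.1
wrist tab1 0 0.68 len 27 ang -13.5
wrist tab1 1 0.61 len 26 ang -12.4
wrist handle1 0 0.93 len 49 ang 1.0
wrist handle1 3 0.57 len 46 ang -57.7
top tab1 0 0.79 len 23 ang -11.7
top tab1 1 0.51 len 26 ang -16.8
top handle1 1 0.64 len 49 ang 91.1
top handle1 0 0.5 len 46 ang -0.2
from [616.7  -5.5 218.2] F [ 8.5  6.2 -1.6]
[[[3.6,1.9,-0.6],0.1,1],[[3.6,2.0,-0.6],0.2,1],[[0.0,-0.0,24.0],-0.0,1],[[0.0,-0.0,24.0],-0.0,1]]
end [623.9  -1.6 265.   26. ]
```

```bash
python3 plan.py 3 -64:17:217:1 -107:17:217:13 -107:30:217:2 -107:30:265:2
```

```text
from [616.7  -5.5 218.2] F [ 8.5  6.2 -1.6]
[[[-2.6,-0.9,-1.2],0.3,1],[[-2.0,-2.0,-0.0],-3.3,1],[[-2.1,-1.9,-0.0],-3.4,1],[[-2.1,-1.7,-0.0],-3.3,1],[[-2.3,-1.6,-0.0],-3.3,1],[[-2.4,-1.4,-0.0],-3.3,1],[[-2.4,-1.4,-0.0],-3.3,1],[[-2.5,-1.1,-0.0],-3.3,1],[[-2.6,-1.1,-0.0],-3.3,1],[[-2.6,-0.9,-0.0],-3.3,1],[[-2.7,-0.7,-0.0],-3.3,1],[[-2.7,-0.6,-0.0],-3.3,1]]
[[[-2.8,-0.4,-0.0],-3.3,1],[[-2.7,-0.3,-0.0],-3.3,1],[[6.2,-1.9,-0.0],-0.0,1],[[6.2,-1.9,-0.0],-0.0,1],[[-0.0,0.0,24.0],-0.0,1],[[-0.0,0.0,24.0],-0.0,1]]
end [594.6 -25.3 265.  -17. ]
```

Call:
{"op": "send_rows", "data": {"series": [[[0,0,0],0,1],[[-2,-2,0],-3.3,1],[[-2.1,-1.9,0],-3.3,1],[[-2.1,-1.7,0],-3.3,1],[[-2.3,-1.6,0],-3.3,1],[[-2.4,-1.4,0],-3.3,1],[[-2.4,-1.4,0],-3.3,1],[[-2.5,-1.1,0],-3.3,1]]}}

```text
clock: 22.7
eef_pos: [601.3, -17.4, 218.5]
eef_rot: [3.141, -0.007, 0.043]
wrist_force: [12.4, -0.8, -1.0]
finger_gap: 0.4
finger_force: 5.8
```

```bash
python3 look.py 12 wrist | grep -E "tab1|handle1"
```

```text
wrist tab1 0 0.84 len 28 ang -9.5
wrist tab1 1 0.73 len 24 ang -9.3
wrist tab1 3 0.6 len 22 ang -30.6
wrist handle1 0 0.79 len 48 ang 0.8
wrist handle1 3 0.6 len 48 ang -79.9
```

Call:
{"op": "send_rows", "data": {"series": [[[-2.6,-1.1,0],-3.3,1],[[-2.6,-0.9,0],-3.3,1],[[-2.7,-0.7,0],-3.3,1],[[-2.7,-0.6,0],-3.3,1],[[-2.8,-0.4,0],-3.3,1],[[-2.7,-0.3,0],-3.3,1]]}}

```text
clock: 23.5
eef_pos: [585.2, -22.2, 218.7]
eef_rot: [-3.141, -0.007, -0.302]
wrist_force: [10.9, -7.0, -1.2]
finger_gap: 0.5
finger_force: 6.1
```

```bash
python3 look.py 13 wrist | grep -E "tab1|handle1"; S="[598,-24,265,-17]" python3 plan.py 1 90:28:265:12; S="[598,-24,265,-17]" python3 plan.py 1 92:28:265:24
```

```text
wrist tab1 1 0.79 len 24 ang -10.2
wrist tab1 0 0.65 len 30 ang -17.1
wrist handle1 3 0.92 len 49 ang -103.0
wrist handle1 0 0.72 len 49 ang 3.7
from [585.1 -22.3 218.6] F [ 9.3 -7.4 -0.9]
[[[-10.2,16.8,0.0],-13.6,1],[[-10.1,16.8,0.0],-13.6,1],[[-10.2,16.9,0.0],-13.5,1],[[-10.1,16.8,0.0],-13.6,1],[[-10.2,16.8,0.0],-13.6,1],[[-10.1,16.8,0.0],-13.6,1],[[-10.2,16.8,0.0],-13.6,1],[[-10.1,16.8,0.0],-13.6,1],[[-10.2,16.9,0.0],-13.5,1],[[-10.2,16.8,0.0],-13.6,1],[[-10.1,16.8,0.0],-13.6,1],[[-10.2,16.8,0.0],-13.6,1]]
end [476.1 177.8 265.  180. ]
from [585.1 -22.3 218.6] F [ 9.3 -7.4 -0.9]
[[[-5.1,8.4,0.0],-6.7,1],[[-5.2,8.3,0.0],-6.7,1],[[-5.1,8.4,0.0],-6.7,1],[[-5.2,8.4,0.0],-6.7,1],[[-5.1,8.3,0.0],-6.7,1],[[-5.2,8.4,0.0],-6.8,1],[[-5.1,8.4,0.0],-6.7,1],[[-5.1,8.3,0.0],-6.7,1],[[-5.2,8.4,0.0],-6.7,1],[[-5.1,8.4,0.0],-6.7,1],[[-5.2,8.3,0.0],-6.7,1],[[-5.1,8.4,0.0],-6.7,1]]
[[[-5.2,8.4,0.0],-6.7,1],[[-5.1,8.3,0.0],-6.7,1],[[-5.1,8.4,0.0],-6.7,1],[[-5.2,8.4,0.0],-6.7,1],[[-5.1,8.3,0.0],-6.7,1],[[-5.2,8.4,0.0],-6.8,1],[[-5.1,8.4,0.0],-6.7,1],[[-5.2,8.3,0.0],-6.7,1],[[-5.1,8.4,0.0],-6.7,1],[[-5.1,8.4,0.0],-6.7,1],[[-5.2,8.3,0.0],-6.7,1],[[-5.1,8.4,0.0],-6.7,1]]
end [474.6 176.8 265.  182. ]
```

Call:
{"op": "send_rows", "data": {"series": [[[6,-1.5,0],0,1],[[6,-1.5,0],0,1],[[0,0,24],0,1],[[0,0,24],0,1]]}}

```text
clock: 24.1
eef_pos: [595.8, -24.1, 265.1]
eef_rot: [3.141, 0.001, -0.3]
wrist_force: [-0.5, 0.2, 0.9]
finger_gap: 0.2
finger_force: 0.0
```

Call:
{"op": "send_rows", "data": {"series": [[[-5.1,8.4,0],8.3,1],[[-5.1,8.4,0],8.3,1],[[-5.1,8.4,0],8.3,1],[[-5.1,8.4,0],8.3,1],[[-5.1,8.4,0],8.3,1],[[-5.1,8.4,0],8.3,1],[[-5.1,8.4,0],8.3,1],[[-5.1,8.4,0],8.3,1],[[-5.1,8.4,0],8.3,1],[[-5.1,8.4,0],8.3,1],[[-5.1,8.4,0],8.3,1],[[-5.1,8.4,0],8.3,1]]}}

```text
clock: 25.3
eef_pos: [534.5, 77.1, 265.0]
eef_rot: [3.142, -0.0, 1.445]
wrist_force: [-0.4, -0.3, 1.0]
finger_gap: 0.3
finger_force: 0.0
```

Call:
{"op": "send_rows", "data": {"series": [[[-5.1,8.4,0],8.3,1],[[-5.1,8.4,0],8.3,1],[[-5.1,8.4,0],8.3,1],[[-5.1,8.4,0],8.3,1],[[-5.1,8.4,0],8.3,1],[[-5.1,8.4,0],8.3,1],[[-5.1,8.4,0],8.3,1],[[-5.1,8.4,0],8.3,1],[[-5.1,8.4,0],8.3,1],[[-5.1,8.4,0],8.3,1],[[-5.1,8.4,0],8.3,1],[[-5.1,8.4,0],8.3,1]]}}

```text
clock: 26.5
eef_pos: [473.4, 178.0, 265.0]
eef_rot: [3.141, 0.0, -3.1]
wrist_force: [-0.2, 0.5, -1.0]
finger_gap: 0.4
finger_force: 0.0
```

```bash
python3 look.py 14 wrist | grep -E "tab1|handle1"; python3 plan.py 1 91:28:217:3 91:20:217:2 44:20:217:14 44:30:217:2 44:30:265:2
```

```text
wrist tab1 1 0.77 len 28 ang -17.4
wrist tab1 2 0.56 len 27 ang -11.6
wrist handle1 2 0.68 len 42 ang -164.5
from [473.6 177.5 264.9] F [ 0.5 -0.6  0.4]
[[[0.6,-0.1,-16.0],-0.3,1],[[0.6,-0.0,-15.9],-0.2,1],[[0.6,-0.1,-16.0],-0.3,1],[[4.0,0.1,-0.0],-0.0,1],[[4.0,0.0,-0.0],-0.0,1],[[2.6,1.2,-0.0],-3.4,1],[[2.7,1.0,-0.0],-3.3,1],[[2.8,0.8,-0.0],-3.4,1],[[2.8,0.7,-0.0],-3.3,1],[[2.8,0.4,-0.0],-3.4,1],[[2.9,0.4,-0.0],-3.3,1],[[2.9,0.1,-0.0],-3.4,1]]
[[[2.9,0.0,-0.0],-3.4,1],[[2.9,-0.2,-0.0],-3.3,1],[[2.8,-0.3,-0.0],-3.4,1],[[2.9,-0.5,-0.0],-3.3,1],[[2.8,-0.7,-0.0],-3.4,1],[[2.7,-0.8,-0.0],-3.3,1],[[2.7,-1.0,-0.0],-3.4,1],[[-3.5,3.6,-0.0],-0.0,1],[[-3.4,3.5,-0.0],-0.0,1],[[-0.0,0.0,24.0],-0.0,1],[[-0.0,0.0,24.0],-0.0,1]]
end [515.7 185.6 265.  134. ]
```

Call:
{"op": "send_rows", "data": {"series": [[[0.6,0,-16],0,1],[[0.6,0,-16],-0.4,1],[[0.6,0,-16],-0.4,1],[[4,0,0],0,1],[[4,0,0],0,1],[[2.6,1.2,0],-3.4,1],[[2.7,1,0],-3.3,1],[[2.8,0.8,0],-3.4,1],[[2.8,0.7,0],-3.3,1],[[2.8,0.4,0],-3.4,1],[[2.9,0.4,0],-3.3,1],[[2.9,0.1,0],-3.4,1]]}}

```text
clock: 27.9
eef_pos: [502.2, 182.2, 217.1]
eef_rot: [-3.14, -0.003, 2.749]
wrist_force: [-10.4, 1.0, 0.8]
finger_gap: 0.4
finger_force: 5.0
```

```bash
python3 look.py 15 wrist | grep -E "tab1|handle1"
```

```text
wrist tab1 2 0.9 len 23 ang -12.7
wrist tab1 1 0.8 len 25 ang -42.4
wrist handle1 2 0.79 len 44 ang -167.8
wrist handle1 1 0.72 len 47 ang 73.3
```

Call:
{"op": "send_rows", "data": {"series": [[[2.9,0,0],-3.4,1],[[2.9,-0.2,0],-3.3,1],[[2.8,-0.3,0],-3.4,1],[[2.9,-0.5,0],-3.3,1],[[2.8,-0.7,0],-3.4,1],[[2.7,-0.8,0],-3.3,1]]}}

```text
clock: 28.7
eef_pos: [519.2, 180.0, 217.1]
eef_rot: [-3.14, -0.003, 2.398]
wrist_force: [-11.1, 3.4, 0.1]
finger_gap: 0.4
finger_force: 4.8
```

```bash
python3 look.py 16 wrist top| grep -E "tab1|handle1"; S="[512,185,265,138]" python3 plan.py 0 1:28:265:7
```

```text
wrist handle1 1 0.82 len 48 ang 55.5
top tab1 0 0.79 len 24 ang -21.4
top tab1 3 0.61 len 28 ang -48.0
top tab1 2 0.5 len 28 ang -18.6
top handle1 0 0.74 len 42 ang 3.5
top handle1 3 0.6 len 44 ang -101.8
top handle1 2 0.45 len 40 ang -160.4
from [519.2 179.9 217.2] F [-9.1  2.7 -0.2]
[[[18.2,-5.6,0.0],-6.7,1],[[18.1,-5.6,0.0],-6.7,1],[[18.2,-5.5,0.0],-6.7,1],[[18.2,-5.6,0.0],-6.8,1],[[18.2,-5.6,0.0],-6.7,1],[[18.1,-5.6,0.0],-6.7,1],[[18.2,-5.6,0.0],-6.7,1]]
end [639.2 145.9 265.   91. ]
```

Call:
{"op": "send_rows", "data": {"series": [[[-3.7,3.5,0],0,1],[[-3.7,3.5,0],0,1],[[0,0,24],0,1],[[0,0,24],0,1]]}}

```text
clock: 29.5
eef_pos: [512.2, 186.8, 265.6]
eef_rot: [-3.141, 0.0, 2.402]
wrist_force: [0.5, 0.1, 1.1]
finger_gap: 0.8
finger_force: 0.0
```

Call:
{"op": "send_rows", "data": {"series": [[[18.2,-5.8,0],-6.7,1],[[18.1,-5.8,0],-6.7,1],[[18.2,-5.8,0],-6.7,1],[[18.1,-5.8,0],-6.7,1],[[18.2,-5.8,0],-6.7,1],[[18.1,-5.8,0],-6.6,1],[[18.2,-5.8,0],-6.6,1],[[0,0,0],0,1]]}}

```text
clock: 30.3
eef_pos: [640.7, 145.3, 264.7]
eef_rot: [3.141, 0.0, 1.582]
wrist_force: [-0.2, -0.1, 0.0]
finger_gap: 0.5
finger_force: 0.0
```

```bash
python3 look.py 17 wrist top| grep -E "tab1|handle1"; python3 plan.py 0 1:28:217:3 1:20:217:2 -46:20:217:14 -46:30:217:2 -46:30:265:2
```

```text
wrist tab1 1 0.87 len 23 ang -52.7
wrist tab1 0 0.72 len 28 ang -11.9
wrist handle1 1 0.84 len 45 ang 56.3
top tab1 3 0.55 len 25 ang -51.4
top tab1 2 0.45 len 27 ang -17.6
top handle1 2 0.65 len 43 ang -163.9
top handle1 3 0.54 len 41 ang -100.0
from [639.  146.4 265. ] F [0.2 0.  0.2]
[[[0.1,-0.1,-16.0],0.0,1],[[0.0,-0.2,-16.0],0.0,1],[[0.1,-0.1,-16.0],0.0,1],[[0.1,-4.0,-0.0],0.0,1],[[0.0,-4.0,-0.0],0.0,1],[[1.2,-2.7,-0.0],-3.3,1],[[0.9,-2.7,-0.0],-3.4,1],[[0.9,-2.8,-0.0],-3.4,1],[[0.6,-2.8,-0.0],-3.3,1],[[0.5,-2.8,-0.0],-3.4,1],[[0.3,-2.9,-0.0],-3.3,1],[[0.2,-2.9,-0.0],-3.4,1]]
[[[-0.0,-2.8,-0.0],-3.3,1],[[-0.2,-2.9,-0.0],-3.4,1],[[-0.3,-2.9,-0.0],-3.4,1],[[-0.6,-2.8,-0.0],-3.3,1],[[-0.6,-2.8,-0.0],-3.4,1],[[-0.9,-2.8,-0.0],-3.3,1],[[-1.0,-2.7,-0.0],-3.4,1],[[3.6,3.5,-0.0],0.0,1],[[3.6,3.5,-0.0],0.0,1],[[0.0,-0.0,24.0],0.0,1],[[0.0,-0.0,24.0],0.0,1]]
end [647.5 105.7 265.   44. ]
```

Call:
{"op": "send_rows", "data": {"series": [[[0,0,-16],0,1],[[0,0,-16],0,1],[[0,0,-16],0,1],[[0.1,-4,0],0,1],[[0,-4,0],0,1],[[1.2,-2.7,0],-3.3,1],[[0.9,-2.7,0],-3.4,1],[[0.9,-2.8,0],-3.4,1],[[0.6,-2.8,0],-3.3,1],[[0.5,-2.8,0],-3.4,1],[[0.3,-2.9,0],-3.3,1],[[0.2,-2.9,0],-3.4,1]]}}

```text
clock: 31.9
eef_pos: [644.2, 119.6, 217.8]
eef_rot: [3.141, -0.003, 1.175]
wrist_force: [0.9, 11.2, -0.8]
finger_gap: 0.4
finger_force: 5.1
```

```bash
python3 look.py 18 wrist | grep -E "tab1|handle1"
```

```text
wrist tab1 0 0.92 len 28 ang -28.0
wrist tab1 1 0.7 len 27 ang -52.5
wrist tab1 2 0.55 len 23 ang -0.5
wrist handle1 0 0.9 len 48 ang -12.5
wrist handle1 1 0.83 len 49 ang 59.3
```

Call:
{"op": "send_rows", "data": {"series": [[[0,-2.8,0],-3.3,1],[[-0.2,-2.9,0],-3.4,1],[[-0.3,-2.9,0],-3.4,1],[[-0.6,-2.8,0],-3.3,1],[[-0.6,-2.8,0],-3.4,1],[[-0.9,-2.8,0],-3.3,1],[[-1,-2.7,0],-3.4,1]]}}

```text
clock: 32.8
eef_pos: [641.0, 99.7, 218.0]
eef_rot: [3.141, -0.004, 0.765]
wrist_force: [6.5, 10.1, -3.7]
finger_gap: 0.5
finger_force: 5.2
```

```bash
python3 look.py 19 wrist | grep -E "tab1|handle1"; S="[647.5,105.7,265,44]" python3 plan.py 2 -169:28:265:12
```

```text
wrist tab1 1 0.9 len 22 ang -53.2
wrist tab1 0 0.71 len 28 ang -46.0
wrist handle1 0 0.75 len 51 ang -35.1
from [641.   99.6 217.9] F [ 3.9  7.1 -3.3]
[[[-16.5,-8.3,0.0],4.8,1],[[-16.5,-8.3,0.0],4.7,1],[[-16.5,-8.3,0.0],4.8,1],[[-16.4,-8.3,0.0],4.7,1],[[-16.5,-8.3,0.0],4.8,1],[[-16.5,-8.3,0.0],4.7,1],[[-16.5,-8.3,0.0],4.8,1],[[-16.5,-8.3,0.0],4.7,1],[[-16.5,-8.3,0.0],4.8,1],[[-16.5,-8.3,0.0],4.7,1],[[-16.5,-8.2,0.0],4.8,1],[[-16.4,-8.3,0.0],4.7,1]]
end [449.7   6.2 265.  101. ]
```

Call:
{"op": "send_rows", "data": {"series": [[[3.7,3.7,0],0,1],[[3.7,3.7,0],0,1],[[0,0,24],0,1],[[0,0,24],0,1]]}}

```text
clock: 33.4
eef_pos: [648.0, 106.1, 265.3]
eef_rot: [-3.141, 0.001, 0.767]
wrist_force: [-0.3, -0.2, 0.1]
finger_gap: 0.5
finger_force: 0.0
```

A is at about 50°. Now the last one, opposite.

Call:
{"op": "send_rows", "data": {"series": [[[-16.5,-8.3,0],4.8,1],[[-16.5,-8.3,0],4.7,1],[[-16.5,-8.3,0],4.8,1],[[-16.5,-8.3,0],4.7,1],[[-16.5,-8.3,0],4.8,1],[[-16.5,-8.3,0],4.7,1],[[-16.5,-8.3,0],4.8,1],[[-16.5,-8.3,0],4.7,1],[[-16.5,-8.3,0],4.8,1],[[-16.5,-8.3,0],4.7,1],[[-16.5,-8.3,0],4.8,1],[[-16.5,-8.3,0],4.7,1]]}}

```text
clock: 34.6
eef_pos: [449.4, 6.1, 265.3]
eef_rot: [3.141, 0.0, 1.765]
wrist_force: [-0.1, -1.3, 0.2]
finger_gap: 0.6
finger_force: 0.0
```

```bash
python3 look.py 20 wrist top| grep -E "tab1|handle1"; python3 plan.py 2 -169:28:217:3 -169:20:217:2 -215:20:217:14 -215:30:217:2 -215:30:265:2
```

```text
wrist tab1 2 0.96 len 21 ang -1.5
wrist tab1 0 0.95 len 29 ang -52.8
wrist tab1 1 0.92 len 24 ang -58.0
wrist tab1 3 0.86 len 22 ang -47.2
wrist handle1 3 0.93 len 48 ang -100.2
wrist handle1 1 0.92 len 45 ang 56.7
wrist handle1 0 0.58 len 46 ang -37.3
top tab1 1 0.74 len 26 ang -57.7
top tab1 0 0.61 len 24 ang -65.9
top handle1 0 0.56 len 46 ang -37.7
top handle1 1 0.43 len 44 ang 55.5
from [450.3   6.8 264.6] F [-0.4 -0.9 -0.2]
[[[-0.2,-0.2,-15.9],0.0,1],[[-0.3,-0.2,-15.8],0.1,1],[[-0.2,-0.3,-15.9],0.0,1],[[-0.8,3.9,-0.0],0.0,1],[[-0.7,4.0,-0.0],0.0,1],[[-1.6,2.3,-0.0],-3.3,1],[[-1.4,2.5,-0.0],-3.3,1],[[-1.3,2.5,-0.0],-3.2,1],[[-1.1,2.6,-0.0],-3.3,1],[[-1.0,2.7,-0.0],-3.3,1],[[-0.8,2.7,-0.0],-3.3,1],[[-0.6,2.7,-0.0],-3.3,1]]
[[[-0.5,2.8,-0.0],-3.3,1],[[-0.4,2.8,-0.0],-3.3,1],[[-0.2,2.8,-0.0],-3.2,1],[[0.0,2.8,-0.0],-3.3,1],[[0.1,2.8,-0.0],-3.3,1],[[0.3,2.8,-0.0],-3.3,1],[[0.5,2.8,-0.0],-3.3,1],[[-2.9,-4.1,-0.0],0.0,1],[[-2.8,-4.1,-0.0],0.0,1],[[-0.0,0.0,24.0],0.0,1],[[-0.0,0.0,24.0],0.0,1]]
end [434.4  43.4 265.   55. ]
```

Call:
{"op": "send_rows", "data": {"series": [[[0,0,-16],0,1],[[0,0,-16],0,1],[[0,0,-16],0,1],[[-0.8,3.9,0],0,1],[[-0.8,3.9,0],0,1],[[-1.6,2.3,0],-3.3,1],[[-1.5,2.4,0],-3.3,1],[[-1.4,2.4,0],-3.2,1],[[-1.3,2.5,0],-3.3,1],[[-1,2.7,0],-3.3,1],[[-0.9,2.7,0],-3.3,1],[[-0.7,2.7,0],-3.3,1]]}}

```text
clock: 36.2
eef_pos: [440.3, 31.6, 217.5]
eef_rot: [3.14, 0.002, 1.358]
wrist_force: [1.5, -10.9, -5.1]
finger_gap: 0.3
finger_force: 5.1
```

```bash
python3 look.py 21 wrist | grep -E "tab1|handle1"
```

```text
wrist tab1 0 0.9 len 29 ang -52.7
wrist tab1 1 0.86 len 26 ang -51.5
wrist tab1 3 0.74 len 21 ang -52.7
wrist tab1 2 0.66 len 24 ang -33.2
wrist handle1 3 0.88 len 48 ang -102.8
wrist handle1 2 0.85 len 44 ang 173.0
```

Call:
{"op": "send_rows", "data": {"series": [[[-0.5,2.8,0],-3.3,1],[[-0.4,2.8,0],-3.3,1],[[-0.2,2.8,0],-3.2,1],[[0,2.8,0],-3.3,1],[[0.1,2.8,0],-3.3,1],[[0.3,2.8,0],-3.3,1],[[0.5,2.8,0],-3.3,1]]}}

```text
clock: 37.1
eef_pos: [439.7, 51.2, 217.2]
eef_rot: [3.14, 0.002, 0.956]
wrist_force: [-1.1, -10.3, -3.3]
finger_gap: 0.8
finger_force: 5.1
```

```bash
python3 look.py 22 wrist | grep -E "tab1|handle1"
```

```text
wrist tab1 1 0.93 len 26 ang -49.3
wrist tab1 2 0.92 len 25 ang -51.9
wrist tab1 0 0.8 len 28 ang -50.1
wrist tab1 3 0.73 len 26 ang -43.6
wrist handle1 0 0.91 len 47 ang -37.9
wrist handle1 3 0.91 len 48 ang -97.9
wrist handle1 2 0.64 len 44 ang 148.9
```

Call:
{"op": "send_rows", "data": {"series": [[[-2.9,-4.1,0],0,1],[[-2.9,-4.1,0],0,1],[[0,0,24],0,1],[[0,0,24],0,1],[[-10,20,20],0,1],[[-10,20,20],0,1],[[-10,20,20],0,1],[[-10,20,20],0,1],[[-10,20,0],0,1],[[0,0,0],0,1],[[0,0,0],0,1]]}}

```text
clock: 38.4
eef_pos: [383.7, 143.5, 344.9]
eef_rot: [3.141, -0.0, 0.96]
wrist_force: [0.1, -0.5, -0.3]
finger_gap: 0.4
finger_force: 0.0
```

```bash
python3 look.py 23 top scene wrist| grep -E "tab1|handle1";python3 -c "
from h import *
p=camera('top');spots(['beaker','bowl','driver'],p,1)
cv2.imwrite('pics/fin.png',cv2.resize(cv2.imread('pics/scene23.png')[220:360,240:440],(800,560),interpolation=2))"
```

```text
top tab1 3 0.8 len 28 ang -51.7
top tab1 2 0.67 len 29 ang -62.8
top tab1 0 0.53 len 27 ang -63.8
top handle1 0 0.65 len 47 ang -37.8
top handle1 1 0.55 len 44 ang 54.3
top handle1 3 0.51 len 41 ang -102.8
top handle1 2 0.49 len 41 ang 155.0
scene tab1 0 0.95 len 29 ang -55.3
scene tab1 3 0.76 len 30 ang -57.8
scene tab1 1 0.66 len 28 ang -48.0
scene tab1 2 0.62 len 26 ang -55.0
scene handle1 3 0.85 len 46 ang -98.1
scene handle1 1 0.75 len 47 ang 52.1
scene handle1 2 0.7 len 46 ang 147.8
scene handle1 0 0.57 len 48 ang -38.0
wrist tab1 3 0.96 len 24 ang -46.9
wrist tab1 2 0.64 len 23 ang -55.0
wrist tab1 1 0.58 len 26 ang -53.3
wrist tab1 0 0.57 len 27 ang -52.1
wrist handle1 1 0.9 len 45 ang 61.4
wrist handle1 3 0.86 len 49 ang -102.7
wrist handle1 0 0.83 len 46 ang -34.2
wrist handle1 2 0.66 len 45 ang 146.9
beaker 0.97 [498.9 422.   -4.3]
bowl 0.78 [ 513.2 -429.1   -3.9]
driver 0.88 [742.8 102.4   2. ]
```

View pics/fin.png

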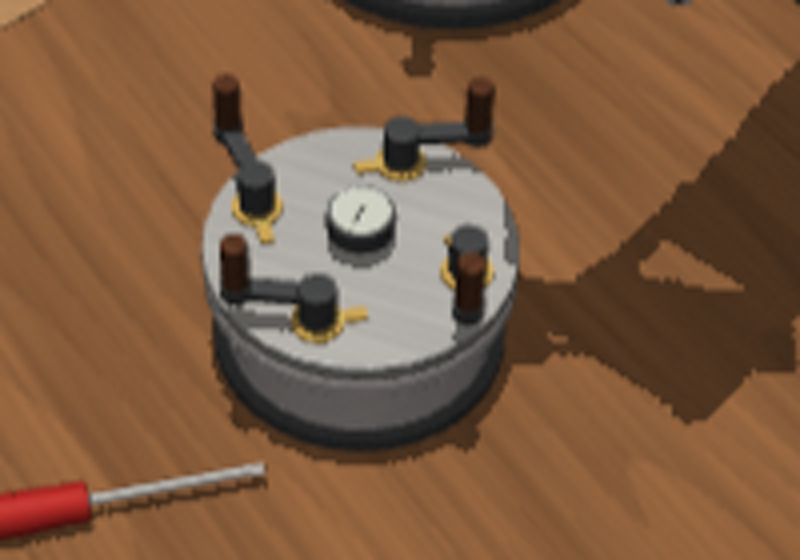

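The close crop shows the pot with all four tabs turned by about 50° (for example at (362,167), (265,235) and (355,315)). The bystanders haven't moved and the arm is clear.

```bash
python3 -c "
from cell import *; print(sign_off())"
```

```text
the job is handed in; nothing more can be done
None
```

The job is handed in: all four bolts are tightened about 50–55° past bearing in two crisscross passes, with about 12 N the most seen while pushing the handles, the beaker, bowl and screwdriver where they were, and about 38 s of the 72 s used; the sign-off returned no verdict.

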